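# Hang the pattern template on the twin pins of the tile jig and latch it

## Task

Take the brass pattern template off its wooden rest by its grip and hang it on the blue tile jig so that both pins come up through its two end holes and it lies fully home, flat on the pads. Feel for the pins gently, never bearing down hard on the jig; then swing the red latch round as far as it goes, so that its tongue lies over the template's edge, and let go of everything. Leave the porcelain pieces and the glaze jar around them undisturbed.

Things in the scene. Friction and masses are not known exactly. Their poses are not given: they have to be found in the camera images.
- template: Loose brass template: plate 100 (x) by 180 (y) by 5 mm thick, two round holes of diameter 10 on its y axis at y = -70 and +70, four stencil windows 19 by 25 nearer the middle, a dark wooden grip on top. Same when turned half round. 0.18 to 0.37 kg. Origin: centre of the plate's underside, z up. Starts flat on the battens of the rest, its underside 32 above the table.
- grip_top (a point): Centre of the top of the template's wooden grip, 45 mm above the plate's underside. The grip measures 40 along the template's x, 20 along its y, and rises 40 above the plate's upper face.
- jig: Blue tile jig, fixed to the table: base 14 mm thick, x -100 to +135, y -125 to +125; a white tile in the middle, top at z = 19. Origin: on its underside, below the tile's centre. A stiff frame carries two aluminium pads (tops at z = 22), each with an upright brass pin. Home, the template's underside is at jig z = 22, flat. More than 40 N between template and jig is bearing down hard.
- pins_mid (a point): Fixed point of the jig at x = 0, y = 0, z = 40 mm, the height of the pin tops. Pins: diameter 8, 1 mm chamfer at the top, 140 apart, standing on the jig's y axis at y = s - 70 and s + 70. The frame was set by hand anywhere from s = -10 to +10; s is not measured and this point does not show it: feel for it, or look. It stays where it is (60 N to shift it).
- rest: Light wooden rest, fixed: board 140 (x) by 190 (y), 10 mm thick, with two battens along x at y = -60 and +60, their tops 32 above the table. Origin under its centre. The template starts on it, up to 8 off centre each way and turned by up to 0.15 rad.
- latch (a joint): Red latch angle in rad. 0: tongue along the jig's +y, clear of the template, black peg towards the jig's -y. Grows counterclockwise from above to the stop at 1.57: tongue towards jig -x, 2 mm above the seated template's edge, peg towards jig +x. Starts at -0.25 to 0.15. Friction 1 to 2 N at the peg; stays where left.
- latch_peg (a point): Middle of the latch's upright black peg, 55 mm above the table: diameter 14, from 35 to 75 above the table, 38 from the pivot. Turns with the latch.
- latch_pivot (a point): The latch's vertical hinge axis, at jig x = +70, y = 0, z = 29 mm (underside of the red tongue). The tongue is 6 thick, 14 wide and reaches 40 from the pivot.
- cat_red: White porcelain cat figurine with a red collar, 52 wide, 84 tall mm; origin under its centre. A bystander: leave it where it stands.
- cat_green: White porcelain cat figurine with a green collar, 52 wide, 84 tall mm; origin under its centre. A bystander: leave it where it stands.
- blue_bowl: Blue bowl, diameter 100, 50 tall mm; origin under its centre. A bystander: leave it where it stands.
- white_mug: White mug, diameter 80, 85 tall mm; origin under its centre. A bystander: leave it where it stands.
- glaze_jar: Amber glaze jar, diameter 64, 75 tall mm; origin under its centre. A bystander: leave it where it stands.
- blue_dish: Flat blue dish, diameter 120, 22 tall mm; origin under its centre. A bystander: leave it where it stands.

How it is judged (in metres and radians):
On the way, in this order (a step that is already met when the one before it is completed fails the run):
1. the template is lifted clear of the rest, held by its grip (contact force between template and rest below 0.01 N and contact force between template and the fingers above 1 N and height (world z) of template above 0.045 m), for 0.2 s.
2. the template is home on both pins, flat on the pads, the latch still open (z of template in the frame of jig below 0.0245 m and x of template in the frame of jig between -0.005 and 0.005 m and y of template in the frame of jig between -0.014 and 0.014 m and angle between the z axis of template and the z axis of jig, either way round below 0.03 rad and angle between the y axis of template and the y axis of jig, either way round below 0.06 rad and value of joint latch below 0.5 rad), for 0.2 s.
At the end, for the whole second after the job is handed in: The template lies home on both pins (underside within 2.5 mm of the pads' height, level within 0.03 rad, its holes' line along the pins' line), at rest and released, with the latch swung to at least 1.4 rad over its edge (z of template in the frame of jig below 0.0245 m and x of template in the frame of jig between -0.005 and 0.005 m and y of template in the frame of jig between -0.014 and 0.014 m and angle between the z axis of template and the z axis of jig, either way round below 0.03 rad and angle between the y axis of template and the y axis of jig, either way round below 0.06 rad and value of joint latch above 1.4 rad and linear speed of template below 0.01 m/s and contact force between template and the arm below 0.1 N and contact force between template and the fingers below 0.1 N); the robot touches nothing.
It fails at once if the template presses on the jig with more than 40 N (contact force between template and jig above 40 N).
It fails at once if a bystander is moved more than 20 mm (distance of any of cat_red, cat_green, blue_bowl, white_mug, glaze_jar, blue_dish from where it was at the start of the episode above 0.02 m).
It also fails if it takes over 72 s, if anything falls off the work surface, if the arm or the gripper's body presses on something with over 40 N, if the wrist force passes 120 N, or if a joint passes its speed limit or range.

## Robot

A 6-joint arm with a two-finger parallel gripper is mounted at the origin on the work surface. World frame = base frame: x ahead of the robot, y to its left, z up, the work surface at z = 0. Lengths are in mm, angles in rad, forces in N, time in s.
With the tool pointing down it reaches from about 425 to 950 mm from the base axis. Payload 14.7 kg.
Tool frame: the origin (TCP) lies midway between the tips of the shut fingers; the grasp point (between the pads) lies 19 mm behind it (hold_point_z is the distance from the TCP to the grasp point, in mm); z points along the fingers, y is the line along which they close (so a half turn about z gives the same grasp; the last joint's range is limited). The gripper opens to 85 mm and grips with 20 to 120 N. Pads are 22 mm wide; open, the fingers measure 114 mm over their backs; the gripper's body (76 mm by 85 mm) begins 54 mm behind the grasp point. The pads swing forward as they close: fully open they stand 13 mm farther back than shut.
Start: joints at [1.109, 0.48, 1.596, -0, 1.065, -0.047], TCP at [261.93, 594.882, 231.297] pointing down, gripper open.
Joint ranges: [-2.75, 2.75], [-0.82, 2.05], [0.23, 2.67], [-1.56, 4.7], [0.09, 2.69], [-2.92, 2.92]. Speed limits (rad/s): [1.89, 1.89, 2.39, 3.01, 3.01, 3.01].

## Interface

Orientations are given as [roll, pitch, yaw] about the fixed x, y, z axes, in that order (R = Rz(yaw) Ry(pitch) Rx(roll)).
In Python, from station import sense, snapshot, hand_in, hold_point_z gives the robot as it stands.
- The arm moves only by the tool jog_arm, never from a script. Its argument "series" is a list of rows, each an object with "jaw": the opening, from 0 (shut) to 1 (fully open); "dp": the shift along the tool's x, y, z in units of 40 mm (1.0 is 40 mm), a list of three; "delta_rot": the turn, a rotation vector about the tool's x, y, z in units of 10 degrees (1.0 is 10 degrees), a list of three. In form: [{"jaw": jaw, "dp": [x, y, z], "delta_rot": [ax, ay, az]}, ...]. A call has 1 to 5 rows; each row shifts and turns the commanded pose from where the row before left it, along the tool's axes as they then stand; what a row does not reach is not made up. A row lasts 1/8 s, in which the tool goes at most 62.5 mm and 10.7 degrees, less where a joint would pass 70% of its speed; a pose out of reach is approached as far as the arm can. A call is refused whole if a number of a shift passes 1 or a number of a turn 1, either way. A call with a gripper value outside its range is refused whole. The fingers move at their own pace and stop on an object; the grip force is fixed at half the most. Time passes only in rows, so rows that do not move let the fingers close. It gives the time, the measured TCP pose, the force, the opening and the grip force at its end, in the units of the state.
- sense(): the state, without advancing time (a new reading comes with each control period).
- snapshot(name): name is "side" or "top"; returns a dict with "img" (420x560x3 uint8, red, green, blue), "range_z" (420x560 float32, mm along the optical axis (not along the pixel's ray), 0 where there is no reading), "intrinsics" (3x3 intrinsics, pixels), "position" and "rotation" of the camera in the world. Camera axes: x right, y down, z forward; pixel columns grow to the right and rows downward; lengths in mm; the calibration is good to about 2 mm. A picture is of the moment at which its call begins.
- hand_in(): hands the job in; it is judged then, once.
The state is a dict: "time_s": time; "q": joint angles; "joint_vel": joint speeds; "joint_efforts": joint torques, N m; "position": TCP position; "eef_rot": TCP orientation; "contact_force": force on the tool from outside, world axes, zero at the start; "ft_torque": the same for the moment, N m; "opening": finger opening in mm; "grip_force": force on a finger pad.
Only numpy, scipy, OpenCV 4.12 (cv2) and the standard library are available. Lean on these libraries where they do the work, as an engineer would, in place of code of your own. Each camera call takes 0.05 s, during which the arm holds its last target. There are 200 camera calls.

## Working session

There is one attempt and no reset: what is moved stays moved. The work goes in short steps, Python scripts to look and compute and a tool call to move; the robot and the scene stay as the last step left them, time stands still between calls to the robot, and variables do not carry over. Pictures are saved under pics/ and viewed, at most 10 in all, crops included, and the job is handed in when it is done.

Besides the shell and the picture viewer there is one more tool, called after "Call:" in YAML: its name, and indented under it one key for each argument. jog_arm: Moves the arm, as the interface text tells. Its arguments: {"type":"object","properties":{"series":{"type":"array"}},"required":["series"]}

```bash
mkdir -p pics; python3 - <<'E'
from station import *
import cv2,numpy as np,pickle
print(sense(),hold_point_z)
for n in("top","side"):
    s=snapshot(n); pickle.dump(s,open(n+".pkl","wb")); cv2.imwrite(f"pics/{n}0.png",s["img"][:,:,::-1])
    print(n,s["intrinsics"],s["position"],s["rotation"],(s["range_z"]>0).mean())
E
```

```text
{'time_s': 0.0, 'q': array([ 1.10938946e+00,  4.80829406e-01,  1.59690586e+00, -1.01823806e-05,
        1.06513453e+00, -4.65863849e-02]), 'joint_vel': array([-0.00250219,  0.00119549,  0.00089033, -0.00139003, -0.00032541,
        0.00137549]), 'joint_efforts': array([-2.71359400e-03, -9.50602341e+01, -4.30204439e+01, -1.14246261e-04,
        1.18580242e-02,  5.11648716e-05]), 'position': array([261.74346469, 594.48323047, 230.66206695]), 'eef_rot': array([-3.14031648e+00, -5.05837204e-05,  2.72677708e+00]), 'contact_force': array([-0.27155157, -1.16515725, -0.41598065]), 'ft_torque': array([-0.03309265,  0.01152564, -0.01812325]), 'grip_force': 0.0, 'opening': 85.1181071586744} 18.700000000000003
top [[417.11180325   0.         274.97528233]
 [  0.         417.11180325 208.58949069]
 [  0.           0.           1.        ]] [ 529.5952245    17.42965636 1489.59683024] [-3.09920035e+00 -5.54931787e-04 -1.56297875e+00] 0.9959651360544217
side [[536.77995292   0.         293.99659269]
 [  0.         536.77995292 204.31695516]
 [  0.           0.           1.        ]] [  335.28623616 -1023.83693668  1142.88070299] [-2.3697414  -0.01228209 -0.24690873] 0.9958630952380952
```

View pics/top0.png

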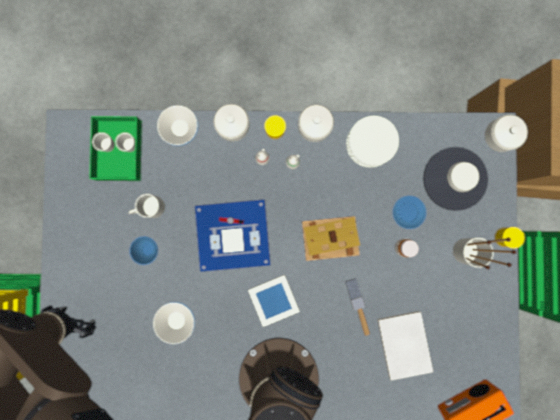

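View pics/side0.png

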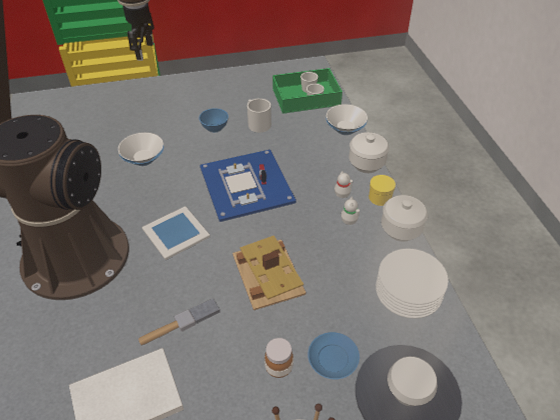

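The top view shows the jig at about (233,235), with its latch at (232,220), and the template on the rest at (331,238). The cats are at (262,157) and (293,160). In the side view the jig is at (247,183), the template at (271,265) and the grip at (271,258). I'll enlarge both.

```bash
cat > h.py <<'E'
import numpy as np,cv2,pickle
from scipy.spatial.transform import Rotation as R
def ray(s,uv):
    K=s["intrinsics"]; uv=np.atleast_2d(uv).astype(float)
    d=np.c_[uv,np.ones(len(uv))]@np.linalg.inv(K).T
    r=np.array(s["rotation"]); r=R.from_euler("xyz",r).as_matrix() if r.ndim==1 else r
    return np.array(s["position"]),d@r.T
def onz(s,uv,z):
    p,d=ray(s,uv); return p+d*((z-p[2])/d[:,2:])
def proj(s,X):
    r=R.from_euler("xyz",s["rotation"]).as_matrix(); c=(np.atleast_2d(X)-s["position"])@r@s["intrinsics"].T
    return c[:,:2]/c[:,2:]
def tri(s1,a,s2,b):
    p,d=ray(s1,a); q,e=ray(s2,b); d=d[0]/np.linalg.norm(d);e=e[0]/np.linalg.norm(e)
    A=np.c_[d,-e]; t=np.linalg.lstsq(A,q-p,rcond=None)[0]
    return (p+t[0]*d+q+t[1]*e)/2, np.linalg.norm(p+t[0]*d-q-t[1]*e)
def pts(s):
    h,w=s["range_z"].shape; v,u=np.mgrid[:h,:w]; p,d=ray(s,np.c_[u.ravel(),v.ravel()])
    return (p+d*s["range_z"].reshape(-1,1)).reshape(h,w,3)
E
python3 - <<'E'
from h import *
t=pickle.load(open("top.pkl","rb"));s=pickle.load(open("side.pkl","rb"))
f=lambda im,x,y,w,h,k:cv2.resize(im["img"][y:y+h,x:x+w,::-1],None,fx=k,fy=k,interpolation=cv2.INTER_CUBIC)
cv2.imwrite("pics/c1.png",np.hstack([f(t,190,195,90,80,4.4),f(t,295,195,80,80,4.4)]))
cv2.imwrite("pics/c2.png",np.hstack([f(s,195,145,105,75,3.8),f(s,230,232,80,75,3.8)]))
# jig & rest from color masks
hsv=cv2.cvtColor(t["img"],cv2.COLOR_RGB2HSV)
for n,im,box in(("top",t,(190,190,90,90)),("side",s,(190,140,115,85))):
    x,y,w,h=box; hs=cv2.cvtColor(im["img"][y:y+h,x:x+w],cv2.COLOR_RGB2HSV)
    m=cv2.inRange(hs,(105,120,40),(125,255,255)); c=max(cv2.findContours(m,0,2)[0],key=cv2.contourArea)
    hull=cv2.convexHull(c)
    q=cv2.approxPolyN(hull,4)[0] if hasattr(cv2,"approxPolyN") else cv2.approxPolyDP(hull,5,True)[:,0]
    W=onz(im,q+[x,y],14); print(n,q.tolist(),W.round(1).tolist(),W.mean(0).round(1),np.linalg.norm(W-np.roll(W,1,0),axis=1).round(1))
P=pts(t)
print("jig z med",np.median(P[250:262,215:255,2]),"table",np.median(P[270:280,180:200,2]),"templ",np.median(P[232:242,310:320,2]))
E
```

```text
top [[80, 75], [10, 81], [5, 16], [74, 9]] [[393.3, 33.1, 14.0], [370.4, 279.1, 14.0], [599.1, 300.4, 14.0], [625.9, 56.3, 14.0]] [497.2 167.2  14. ] [233.8 247.2 229.8 245.6]
side [[105, 60], [29, 79], [10, 25], [79, 9]] [[624.5, 54.8, 14.0], [394.9, 31.4, 14.0], [371.5, 274.8, 14.0], [599.5, 301.2, 14.0]] [497.6 165.5  14. ] [247.6 230.8 244.5 229.5]
jig z med 13.415903133908955 table -0.9829714672899854 templ 35.47999778619317
```

View pics/c1.png

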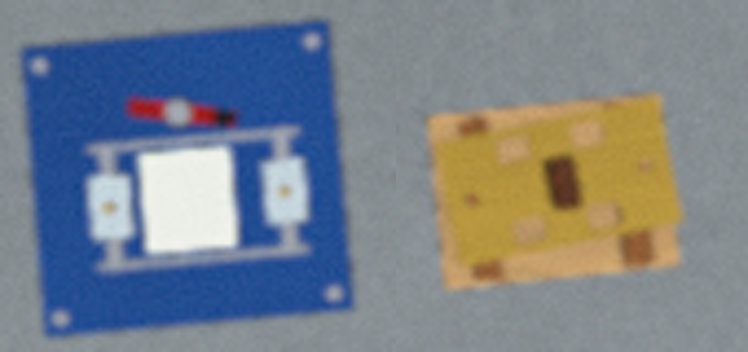

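View pics/c2.png

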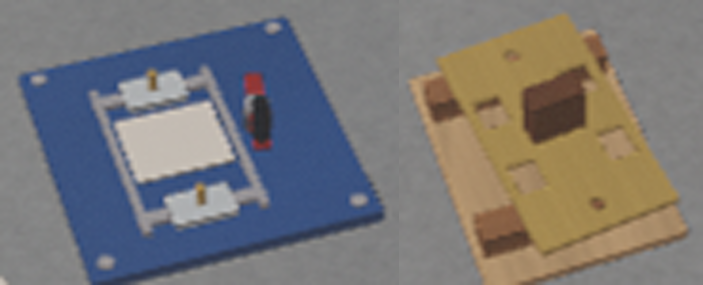

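In c1 the pins are at crop (110,207) and (285,190), and the latch tongue points left, towards +y. In c2 the pins stand at (152,80) and (200,193), and the template's grip is at (553,105). Next I'll measure these to subpixel accuracy.

```bash
cat > m.py <<'E'
from h import *
t=pickle.load(open("top.pkl","rb"));s=pickle.load(open("side.pkl","rb"))
def blob(im,box,lo,hi,k=1):
    x,y,w,h=box; big=cv2.resize(im["img"][y:y+h,x:x+w],None,fx=4,fy=4,interpolation=cv2.INTER_CUBIC)
    m=cv2.inRange(cv2.cvtColor(big,cv2.COLOR_RGB2HSV),lo,hi)
    cs=sorted(cv2.findContours(m,0,2)[0],key=cv2.contourArea)[::-1][:k]
    return [(c[:,0]+.5)/4-.5+[x,y] for c in cs]
def cen(c):
    M=cv2.moments(c.astype(np.float32).reshape(-1,1,2)); return np.array([M["m10"],M["m01"]])/M["m00"]
if __name__=="__main__":
    for n,im in(("top",t),("side",s)):
        bt=(290,205,80,65) if n=="top" else (228,228,80,82)
        c=blob(im,bt,(18,120,60),(32,255,255))[0]
        W=onz(im,c,37)[:,:2].astype(np.float32); r=cv2.minAreaRect(cv2.convexHull(W)); print(n,"template",r)
        # grip
        x,y,w,h=bt; 
        g=[c for c in blob(im,(bt[0]+25,bt[1]+20,30,25),(0,30,0),(20,255,100),3)]
        for c in g: print("  grip",len(c),cen(c).round(2),cv2.contourArea(c.astype(np.float32)).round(1),onz(im,cen(c),77).round(1), cv2.minAreaRect(onz(im,c,77)[:,:2].astype(np.float32)))
        # pins
        boxes=[(209,236,12,12),(249,232,12,12)] if n=="top" else [(228,160,14,12),(241,190,14,14)]
        for b in boxes:
            for c in blob(im,b,(8,70,40),(32,255,255),2): print("  pin",len(c),cen(c).round(2),c.min(0),c.max(0),onz(im,cen(c),31).round(1))
        lb=(215,210,40,20) if n=="top" else (255,160,20,30)
        for c in blob(im,lb,(170,120,60),(180,255,255),3)+blob(im,lb,(0,150,60),(6,255,255),3): print("  red",cen(c).round(2),cv2.contourArea(c.astype(np.float32)),onz(im,cen(c),35).round(1))
        for c in blob(im,lb,(0,0,0),(180,255,55),2): print("  peg",cen(c).round(2),cv2.contourArea(c.astype(np.float32)),onz(im,cen(c),75 if n=="top" else 55).round(1))
    P=pts(t); print("peg top",P[218:223,230:246,2].max(),"grip top",np.sort(P[228:246,326:340,2].ravel())[-12:].round(1))
E
python3 m.py
```

```text
top template ((495.9657897949219, -177.55743408203125), (113.35609436035156, 183.99600219726562), 10.938638687133789)Traceback (most recent call last):
  File "m.py", line 18, in <module>
    for c in g: print("  grip",len(c),cen(c).round(2),cv2.contourArea(c.astype(np.float32)).round(1),onz(im,cen(c),77).round(1), cv2.minAreaRect(onz(im,c,77)[:,:2].astype(np.float32)))
                                                      ^^^^^^^^^^^^^^^^^^^^^^^^^^^^^^^^^^^^^^^^^^^
AttributeError: 'float' object has no attribute 'round'
```

```bash
sed -i 's/astype(np.float32)).round(1)/astype(np.float32))/; s/(18,120,60),(32,255,255))\[0\]/(21,120,60),(32,255,255))[0]/' m.py; python3 m.py; python3 - <<'E'
from m import *
hs=cv2.cvtColor(t["img"],cv2.COLOR_RGB2HSV)
print(hs[238,312],hs[228,325],hs[258,325],hs[256,340],hs[219,310]); hs=cv2.cvtColor(s["img"],cv2.COLOR_RGB2HSV);print(hs[245,255],hs[280,240],hs[298,270])
E
```

```text
top template ((497.6595458984375, -179.95831298828125), (99.9322280883789, 179.17372131347656), 11.625021934509277)
  grip 49 [332.19 236.03] 46.6875 [[ 498.2 -177.    77. ]] ((497.98272705078125, -177.27169799804688), (35.177391052246094, 18.151714324951172), 12.432534217834473)
  red [222.77 219.26] 12.625 [[552.7 198.8  35. ]]
  red [236.22 220.75] 8.71875 [[547.8 151.9  35. ]]
  red [nan nan] 0.0 [[nan nan nan]]
  red [235.85 220.77] 3.40625 [[547.7 153.1  35. ]]
  red [223.39 219.34] 3.375 [[552.4 196.7  35. ]]
  peg [240.48 221.32] 3.40625 [[545.5 133.7  75. ]]
side template ((487.3592224121094, -214.833740234375), (16.528902053833008, 39.23777770996094), 6.9189982414245605)
  grip 132 [270.5  259.96] 204.875 [[ 496.3 -196.7   77. ]] ((497.2335205078125, -193.13018798828125), (63.85303497314453, 40.41284942626953), 75.12183380126953)
  grip 11 [254.47 258.4 ] 1.34375 [[ 458.1 -182.3   77. ]] ((458.0655517578125, -182.4473114013672), (4.851864337921143, 3.117859363555908), 27.757719039916992)
  pin 13 [234.67 165.45] [233.625 163.375] [235.625 167.875] [[475.1 228.3  31. ]]
  pin 14 [247.33 195.49] [246.375 193.125] [248.125 198.125] [[488.7  89.2  31. ]]
  red [261.24 166.37] 4.125 [[553.6 200.7  35. ]]
  red [263.26 182.75] 1.875 [[544.5 127.3  35. ]]
  red [261.99 168.53] 0.28125 [[553.8 190.4  35. ]]
  red [261.32 166.54] 9.375 [[553.7 199.8  35. ]]
  red [262.33 182.6 ] 0.25 [[542.  128.6  35. ]]
  red [264.65 182.65] 0.21875 [[548.7 126.8  35. ]]
  peg [263.33 176.06] 32.3125 [[546.9 134.8  55. ]]
peg top 76.94781099805596 grip top [77.8 77.9 78.3 78.3 78.5 79.  79.1 79.2 80.1 80.1 80.8 82.8]
[ 22 168 173] [ 20 149 175] [ 17  83 184] [ 16 108 194] [ 90  11 139]
[ 20 125 165] [ 30   4 132] [ 17 112 134]m.py:9: RuntimeWarning: invalid value encountered in divide
  M=cv2.moments(c.astype(np.float32).reshape(-1,1,2)); return np.array([M["m10"],M["m01"]])/M["m00"]
```

```bash
cat >> h.py <<'E'
def wc(im,box,f,th=0.5):
    x,y,w,h=box; v=f(im["img"][y:y+h,x:x+w].astype(float)); v=v-np.median(v); v[v<th*v.max()]=0
    yy,xx=np.mgrid[y:y+h,x:x+w]; return np.array([(v*xx).sum(),(v*yy).sum()])/v.sum()
rb=lambda a:a[...,0]-a[...,2]
E
python3 - <<'E'
from m import *
pt=[wc(t,b,rb) for b in((210,237,10,10),(250,233,10,10))]
ps=[wc(s,b,rb) for b in((229,160,12,11),(242,190,12,12))]
for a,b in zip(pt,ps): print("pin",a,onz(t,a,36).round(1),b,onz(s,b,31).round(1),"tri",tri(t,a,s,b))
dk=lambda a:-a.sum(2)
# holes: predict from rect, then refine
c=np.array([497.7,-180.0]);a=np.radians(11.6);yv=np.array([-np.sin(a),np.cos(a)])
for k in(70,-70):
    X=np.r_[c+k*yv,37]
    for n,im in(("t",t),("s",s)):
        p=proj(im,X)[0]; i=p.round().astype(int); q=wc(im,(i[0]-4,i[1]-4,9,9),dk); print(n,"hole",p.round(2),q.round(2),onz(im,q,37).round(1))
# side template
c=blob(s,(228,228,80,82),(18,118,60),(32,255,255))[0]; print(cv2.minAreaRect(cv2.convexHull(onz(s,c,37)[:,:2].astype(np.float32))))
# depth of grip / plate tops from side camera
for n,im in(("t",t),("s",s)):
    P=pts(im).reshape(-1,3); near=np.abs(P[:,:2]-[497.7,-179])@np.ones(2)<90; Q=P[near]
    g=Q[(Q[:,2]>68)&(Q[:,2]<86)]; print(n,"grip",len(g),g.mean(0).round(1),np.median(g[:,2]),"plate",np.median(Q[(Q[:,2]>30)&(Q[:,2]<44),2]))
for n,im in(("top",t),("side",s)):
    print(n,"latch tri inputs")
print("peg tri",tri(t,[240.48,221.32],s,[263.0,172.5]))
E
```

```text
pin [214.19855596 241.83032491] [[474.  227.5  36. ]] [234.59469697 165.57575758] [[474.8 227.8  31. ]] tri (array([474.27146715, 228.11074041,  30.83893299]), np.float64(1.0407110267421444))
pin [254.05063291 238.03797468] [[488.2  89.1  36. ]] [247.41904762 195.35809524] [[489.1  89.6  31. ]] tri (array([488.53530472,  89.2047805 ,  31.52267863]), np.float64(0.9590210798349391))
t hole [311.72 239.81] [311.98 239.94] [[ 483.2 -112.3   37. ]]
s hole [259.29 245.7 ] [259.17 245.85] [[ 483.2 -111.8   37. ]]
t hole [351.19 232.01] [350.04 231.34] [[ 514.1 -244.6   37. ]]
s hole [281.27 284.62] [281.63 285.03] [[ 512.4 -250.    37. ]]
((498.5301513671875, -183.111572265625), (102.1834716796875, 181.33203125), 11.86143970489502)
t grip 75 [ 498.  -178.4   74.7] 74.67879951790655 plate 35.632944184481175
s grip 130 [ 496.6 -184.6   75.8] 76.26984142384015 plate 37.13271285830615
top latch tri inputs
side latch tri inputs
peg tri (array([545.86965252, 134.04343929,  70.19699875]), np.float64(0.6548643202045904))
```

Call:
jog_arm:
  series:
    - {"jaw":0.7,"dp":[0,0,0],"delta_rot":[0,0,-0.89]}
    - {"jaw":0.7,"dp":[0,0,0],"delta_rot":[0,0,-0.89]}
    - {"jaw":0.7,"dp":[0,0,0],"delta_rot":[0,0,-0.89]}
    - {"jaw":0.7,"dp":[0,0,0],"delta_rot":[0,0,-0.89]}
    - {"jaw":0.7,"dp":[-0.57,-0.9,0],"delta_rot":[0,0,0]}

```text
time_s: 0.72
position: [290.5, 565.3, 230.8]
eef_rot: [3.141, -0.0, -2.93]
contact_force: [0.8, 0.0, -0.3]
opening: 59.9
grip_force: 0.0
```

Call:
jog_arm:
  series:
    - {"jaw":0.7,"dp":[-0.57,-0.9,0],"delta_rot":[0,0,0]}
    - {"jaw":0.7,"dp":[-0.57,-0.9,0],"delta_rot":[0,0,0]}
    - {"jaw":0.7,"dp":[-0.57,-0.9,0],"delta_rot":[0,0,0]}
    - {"jaw":0.7,"dp":[-0.57,-0.9,0],"delta_rot":[0,0,0]}
    - {"jaw":0.7,"dp":[-0.57,-0.9,0],"delta_rot":[0,0,0]}

```text
time_s: 1.35
position: [440.9, 410.3, 231.1]
eef_rot: [-3.141, -0.0, -2.935]
contact_force: [0.5, -0.1, 0.1]
opening: 59.9
grip_force: 0.0
```

Call:
jog_arm:
  series:
    - {"jaw":0.7,"dp":[-0.57,-0.9,0],"delta_rot":[0,0,0]}
    - {"jaw":0.7,"dp":[-0.57,-0.9,0],"delta_rot":[0,0,0]}
    - {"jaw":0.7,"dp":[0.2,-0.92,0],"delta_rot":[0,0,0]}
    - {"jaw":0.7,"dp":[0.2,-0.92,0],"delta_rot":[0,0,0]}
    - {"jaw":0.7,"dp":[0.2,-0.92,0],"delta_rot":[0,0,0]}

```text
time_s: 1.98
position: [498.4, 236.1, 231.0]
eef_rot: [-3.141, -0.001, -2.935]
contact_force: [0.1, 0.1, 1.3]
opening: 59.9
grip_force: 0.0
```

Call:
jog_arm:
  series:
    - {"jaw":0.7,"dp":[0.2,-0.92,0],"delta_rot":[0,0,0]}
    - {"jaw":0.7,"dp":[0.2,-0.92,0],"delta_rot":[0,0,0]}
    - {"jaw":0.7,"dp":[0.2,-0.92,0],"delta_rot":[0,0,0]}
    - {"jaw":0.7,"dp":[0.2,-0.92,0],"delta_rot":[0,0,0]}
    - {"jaw":0.7,"dp":[0.2,-0.92,0],"delta_rot":[0,0,0]}

```text
time_s: 2.6
position: [497.0, 47.9, 231.2]
eef_rot: [3.142, -0.0, -2.935]
contact_force: [0.4, -0.2, -0.9]
opening: 59.7
grip_force: 0.0
```

Call:
jog_arm:
  series:
    - {"jaw":0.7,"dp":[0.2,-0.92,0.4],"delta_rot":[0,0,0]}
    - {"jaw":0.7,"dp":[0.2,-0.92,0.4],"delta_rot":[0,0,0]}
    - {"jaw":0.7,"dp":[0.2,-0.92,0.4],"delta_rot":[0,0,0]}
    - {"jaw":0.7,"dp":[0.2,-0.92,0.4],"delta_rot":[0,0,0]}
    - {"jaw":0.7,"dp":[0,0,0],"delta_rot":[0,0,0]}

```text
time_s: 3.22
position: [495.3, -103.4, 166.1]
eef_rot: [3.141, -0.002, -2.938]
contact_force: [-0.2, -0.2, 1.3]
opening: 59.7
grip_force: 0.0
```

Call:
jog_arm:
  series:
    - {"jaw":0.7,"dp":[0.16,-0.94,0.5],"delta_rot":[0,0,0]}
    - {"jaw":0.7,"dp":[0.16,-0.94,0.5],"delta_rot":[0,0,0]}
    - {"jaw":0.7,"dp":[0,0,0.4],"delta_rot":[0,0,0]}
    - {"jaw":0.7,"dp":[0,0,0],"delta_rot":[0,0,0]}

```text
time_s: 3.72
position: [498.1, -176.7, 110.4]
eef_rot: [3.14, -0.002, -2.935]
contact_force: [-0.5, 0.5, 0.2]
opening: 59.7
grip_force: 0.0
```

```bash
python3 - <<'E'
from station import *
from h import *
s=snapshot("side"); cv2.imwrite("pics/s1.png",cv2.resize(s["img"][200:320,190:350,::-1],None,fx=4,fy=4)); print(sense()["position"])
E
```

```text
[ 498.61054332 -176.62208156  111.16468838]
```

View pics/s1.png

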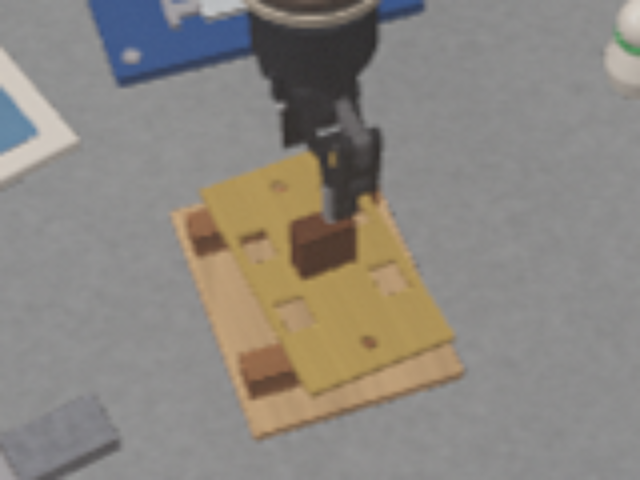

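The fingers, at crop (345,190), line up over the grip at (323,240) and straddle it. I'll go down and close.

Call:
jog_arm:
  series:
    - {"jaw":0.7,"dp":[0,-0.06,0.6],"delta_rot":[0,0,0]}
    - {"jaw":0.7,"dp":[0,0,0.6],"delta_rot":[0,0,0]}
    - {"jaw":0.7,"dp":[0,0,0.45],"delta_rot":[0,0,0]}
    - {"jaw":0.7,"dp":[0,0,0],"delta_rot":[0,0,0]}
    - {"jaw":0.2,"dp":[0,0,0],"delta_rot":[0,0,0]}

```text
time_s: 4.4
position: [500.1, -179.7, 46.3]
eef_rot: [-3.141, 0.001, -2.934]
contact_force: [0.3, -0.4, 0.3]
opening: 42.7
grip_force: 0.0
```

Call:
jog_arm:
  series:
    - {"jaw":0,"dp":[0,0,0],"delta_rot":[0,0,0]}
    - {"jaw":0,"dp":[0,0,0],"delta_rot":[0,0,0]}
    - {"jaw":0,"dp":[0,0,0],"delta_rot":[0,0,0]}
    - {"jaw":0,"dp":[0,0,0],"delta_rot":[0,0,0]}
    - {"jaw":0,"dp":[0,0,0],"delta_rot":[0,0,0]}

```text
time_s: 5.03
position: [500.1, -180.1, 46.5]
eef_rot: [-3.141, 0.001, -2.935]
contact_force: [-0.4, 2.8, 11.5]
opening: 19.0
grip_force: 59.4
```

Call:
jog_arm:
  series:
    - {"jaw":0,"dp":[0,0,-0.4],"delta_rot":[0,0,0]}
    - {"jaw":0,"dp":[0,0,-0.8],"delta_rot":[0,0,0]}
    - {"jaw":0,"dp":[0,0,-0.7],"delta_rot":[0,0,0]}
    - {"jaw":0,"dp":[0,0,0],"delta_rot":[0,0,0]}
    - {"jaw":0,"dp":[0,0,0],"delta_rot":[0,0,0.6]}

```text
time_s: 5.65
position: [499.4, -180.0, 121.6]
eef_rot: [-3.141, 0.0, -3.042]
contact_force: [0.2, 1.4, -2.4]
opening: 19.2
grip_force: 59.2
```

Call:
jog_arm:
  series:
    - {"jaw":0,"dp":[0,0,0],"delta_rot":[0,0,0]}
    - {"jaw":0,"dp":[-0.04,0.4,0],"delta_rot":[0,0,0]}
    - {"jaw":0,"dp":[-0.04,0.8,0],"delta_rot":[0,0,0]}
    - {"jaw":0,"dp":[-0.04,0.9,0],"delta_rot":[0,0,0]}
    - {"jaw":0,"dp":[-0.04,0.9,0],"delta_rot":[0,0,0]}

```text
time_s: 6.28
position: [493.0, -58.2, 121.0]
eef_rot: [3.141, -0.001, -3.038]
contact_force: [0.3, 0.0, -2.8]
opening: 19.2
grip_force: 59.1
```

Call:
jog_arm:
  series:
    - {"jaw":0,"dp":[-0.04,0.9,0],"delta_rot":[0,0,0]}
    - {"jaw":0,"dp":[-0.04,0.9,0],"delta_rot":[0,0,0]}
    - {"jaw":0,"dp":[-0.04,0.9,0],"delta_rot":[0,0,0]}
    - {"jaw":0,"dp":[-0.04,0.9,0],"delta_rot":[0,0,0]}
    - {"jaw":0,"dp":[-0.04,0.9,0],"delta_rot":[0,0,0]}

```text
time_s: 6.9
position: [482.5, 121.6, 121.1]
eef_rot: [3.142, -0.001, -3.038]
contact_force: [1.0, 0.4, -3.1]
opening: 19.2
grip_force: 59.1
```

Call:
jog_arm:
  series:
    - {"jaw":0,"dp":[-0.04,0.6,0],"delta_rot":[0,0,0]}
    - {"jaw":0,"dp":[-0.04,0.37,0],"delta_rot":[0,0,0]}
    - {"jaw":0,"dp":[0,0,0],"delta_rot":[0,0,0]}
    - {"jaw":0,"dp":[0,0,0],"delta_rot":[0,0,0]}

```text
time_s: 7.4
position: [482.4, 158.3, 121.2]
eef_rot: [-3.141, -0.0, -3.039]
contact_force: [0.2, 0.5, -2.3]
opening: 19.5
grip_force: 59.2
```

```bash
python3 - <<'E'
from station import *
from h import *
x=sense(); print({k:x[k] for k in("position","eef_rot","contact_force","ft_torque","opening","q")})
ims=[]
for n in("side","top"):
    s=snapshot(n); pickle.dump(s,open(n+"1.pkl","wb")); ims.append(s["img"][:,:,::-1])
cv2.imwrite("pics/s2.png",np.vstack([cv2.resize(ims[0][110:230,175:315],None,fx=4,fy=4)[:300+0],cv2.resize(ims[1][190:275,180:320],None,fx=4,fy=4)[:300]]))
E
```

```text
{'position': array([482.35905261, 158.30963096, 121.17041595]), 'eef_rot': array([-3.14138876e+00, -4.34054105e-04, -3.03946879e+00]), 'contact_force': array([ 0.22548681,  0.45448347, -2.32841669]), 'ft_torque': array([ 0.01690934, -0.03505915,  0.03822297]), 'opening': 19.45785990665352, 'q': array([ 2.57501261e-01,  4.35625409e-01,  2.02415404e+00, -2.12939426e-04,
        6.82273591e-01, -1.41525367e+00])}
```

View pics/s2.png

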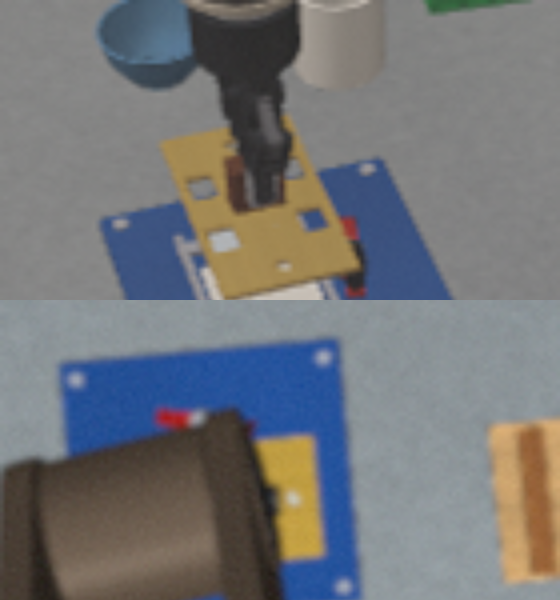

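In the side view (upper half) the template hangs level, with the far hole at about (232,146) px and the near hole at about (246,176). The top view shows the near hole at about (253,239). I'll measure hole positions against the pins.

```bash
cat > k.py <<'E'
from m import *
import sys
T=pickle.load(open("top1.pkl","rb"));S=pickle.load(open("side1.pkl","rb"))
zt=float(sys.argv[1])
c=blob(S,(205,130,70,60),(18,118,60),(32,255,255))[0]
r=cv2.minAreaRect(cv2.convexHull(onz(S,c,zt)[:,:2].astype(np.float32))); print("rect side",r)
nb=lambda a:-(a[...,0]-a[...,2])
pn=wc(S,(242,172,9,9),nb); pf=wc(S,(228,142,8,7),nb); pt=wc(T,(249,235,9,9),nb)
N=onz(S,pn,zt-1)[0];F=onz(S,pf,zt-1)[0];Nt=onz(T,pt,zt-1)[0]
print("near",pn,N.round(1),"far",pf,F.round(1),"neartop",pt,Nt.round(1),"tri",tri(T,pt,S,pn))
print("len",np.linalg.norm(N-F),"yaw",np.arctan2(-(F-N)[0],(F-N)[1]),"mid",(N+F)/2)
E
python3 k.py 111.7
```

```text
rect side ((481.1938781738281, 155.49002075195312), (99.20738220214844, 182.22122192382812), 6.196756839752197)
near [246.06109325 176.29903537] [488.5  85.8 110.7] far [234.25941873 144.59956943] [479.8 231.7 110.7] neartop [251.46030246 239.72117202] [484.7  93.9 110.7] tri (array([487.01581496,  93.80503074, 103.74968226]), np.float64(5.137142161492856))
len 146.16541443676945 yaw 0.059494851673183365 mid [484.1496205  158.72307382 110.7       ]
```

```bash
python3 - <<'E'
import pickle,numpy as np
T=pickle.load(open("top1.pkl","rb"))["img"].astype(int);S=pickle.load(open("side1.pkl","rb"))["img"].astype(int)
for I,x,y in((S,226,141),(S,240,171),(T,246,233)):
    print(x,y);a=I[y:y+11,x:x+14];print(a[...,0]-a[...,2])
E
```

```text
226 141
[[-1  0  3  3  8 10  6 -1  0  3  1  1  2  1]
 [ 9 21 41 50 68 83 47 -3 -2  1  1  1  1  0]
 [79 90 88 85 85 79 51  2 -2  1  1  0 -1 -1]
 [84 83 83 83 81 83 70 32  2  0  1  1  1 -1]
 [84 82 83 84 80 70 60 40 13  1  3  1  0 -1]
 [81 82 84 83 79 49 31 16  3  1  0  1  2  2]
 [82 82 83 82 82 76 58 42 15  0 -1 -1  2  0]
 [82 82 81 82 81 81 84 58 20  6  0  1  0  2]
 [81 82 83 83 78 65 57 49 44 26  0  2 -1  1]
 [81 81 81 82 73 51 39 41 43 26  0 -1  0  0]
 [82 81 82 82 75 55 40 42 45 35 11 -1  0  1]]
240 171
[[80 79 80 80 82 80 80 80 80 79 79 80 82 81]
 [77 79 80 79 80 81 81 81 80 79 80 79 81 81]
 [79 80 79 79 79 81 80 81 78 79 80 80 80 81]
 [79 80 79 80 79 78 80 80 80 82 78 79 81 80]
 [80 79 79 79 64 47 46 64 80 80 81 79 80 80]
 [80 80 81 77 49 27 23 41 79 79 79 79 80 81]
 [79 79 79 82 73 56 48 61 83 79 79 78 79 81]
 [80 81 81 80 81 83 81 80 80 80 80 80 78 79]
 [80 80 80 80 81 81 80 80 80 80 79 77 69 58]
 [82 82 81 79 80 78 79 73 66 59 48 35 31 20]
 [82 80 80 73 63 55 41 33 31 29 29 20 15 13]]
246 233
[[ 91 120 125 126 128 124 124 129 129 128 128 118  66 -18]
 [ 77 108 121 123 126 124 126 122 122 125 129 122  76  -4]
 [ 57  95 108 112 125 126 128 125 123 126 123 124  86   5]
 [ 29  46  72  91 113 121 122 121 125 125 130 127  96  16]
 [  6   7  32  67 102 106  89  90 109 126 129 126  98  24]
 [ -4  -8  13  55  93  79  45  45  82 115 130 128 101  31]
 [ -2  -6   9  49  88  68  25  19  50  96 122 129 106  35]
 [  2  -5   9  44  89  80  39  22  42  87 120 127 106  40]
 [  6  -1   8  45  91 106  84  64  79 107 124 127 108  46]
 [  5  -6   8  47  92 118 120 114 119 123 127 128 116  53]
 [  9   0  20  61 102 125 126 128 127 126 125 126 114  58]]
```

```bash
python3 - <<'E'
from m import *
T=pickle.load(open("top1.pkl","rb"));S=pickle.load(open("side1.pkl","rb"))
nb=lambda a:-(a[...,0]-a[...,2])
a=wc(S,(242,173,7,6),nb,.2);b=wc(T,(250,236,7,6),nb,.25)
print(a,b,onz(S,a,110.7),onz(T,b,109.7),tri(T,b,S,a))
# far hole half-occluded: visible left part at ~ (232,146)
print(onz(S,[232.2,146],110.7))
# pixel of where holes would be with mid/yaw
E
```

```text
[245.63265306 175.93294461] [252.75449102 239.26946108] [[487.59910925  87.54536936 110.7       ]] [[486.200059    89.67321592 109.7       ]] (array([487.01720466,  89.56174737, 108.99737874]), np.float64(1.703107483377422))
[[472.70564535 226.61167368 110.7       ]]
```

Call:
jog_arm:
  series:
    - {"jaw":0,"dp":[-0.045,-0.01,0.5],"delta_rot":[0,0,0]}
    - {"jaw":0,"dp":[0,0,0.5],"delta_rot":[0,0,0]}
    - {"jaw":0,"dp":[0,0,0.4],"delta_rot":[0,0,0]}
    - {"jaw":0,"dp":[0,0,0],"delta_rot":[0,0,0]}
    - {"jaw":0,"dp":[0,0,0],"delta_rot":[0,0,0]}

```text
time_s: 8.12
position: [484.7, 158.5, 65.6]
eef_rot: [3.142, 0.0, -3.04]
contact_force: [-0.4, 0.8, -2.2]
opening: 19.1
grip_force: 59.1
```

```bash
python3 - <<'E'
from station import *
from m import *
x=sense(); print({k:x[k] for k in("position","eef_rot","contact_force","ft_torque")})
zt=x["position"][2]-9.5
I={}
for n in("side","top"):
    s=snapshot(n); pickle.dump(s,open(n+"2.pkl","wb")); I[n]=s
S=I["side"];T=I["top"]
c=blob(S,(200,140,80,80),(18,118,60),(32,255,255))[0]
print("rect",cv2.minAreaRect(cv2.convexHull(onz(S,c,zt)[:,:2].astype(np.float32))))
for im,X in((S,[488.5,89.2]),(S,[474.3,227.9]),(T,[488.5,89.2])):
    u,v=proj(im,[*X,zt])[0].round().astype(int); a=im["img"][v-5:v+6,u-6:u+7].astype(int); print(u-6,v-5);print(a[...,0]-a[...,2])
E
```

```text
{'position': array([484.65796601, 158.46473487,  65.64941229]), 'eef_rot': array([ 3.14156554e+00,  2.42569620e-04, -3.03999471e+00]), 'contact_force': array([-0.41511204,  0.81306352, -2.22052325]), 'ft_torque': array([ 0.03497296, -0.01466928, -0.0122505 ])}
rect ((484.1830749511719, 151.75941467285156), (99.68292236328125, 190.05093383789062), 5.967156410217285)
241 184
[[ 80  81  81  80  80  81  80  80  80  81  79  81  82]
 [ 80  80  80  81  80  83  82  81  80  80  80  80  81]
 [ 80  80  80  79  80  81  82  81  79  81  79  79  82]
 [ 81  79  81  79  81  81  82  82  81  80  79  80  81]
 [ 81  79  80  78  79  79  80  81  81  81  80  80  80]
 [ 82  81  80  71  71  66  39  40  69  82  81  78  80]
 [ 82  80  81  80  78  37 -42 -46  35  80  80  79  80]
 [ 81  81  81  81  81  70  36  53  84  83  81  81  80]
 [ 81  82  81  81  79  83  83  83  83  83  81  80  79]
 [ 81  80  82  82  81  81  82  81  80  81  81  78  71]
 [ 83  82  82  82  79  82  79  77  69  61  52  30  23]]
228 154
[[  0   0  -1  -1  -2   0   3   0   0   1   1   0   2]
 [ -3   1   5   5   8  22  26  -3   1  -1   1   1   2]

[... 409 characters left out ...]
1  70  47  42  23  -2   1  -1]
 [ 81  82  81  83  78  61  39  41  42  28   4  -1  -1]]
248 233
[[ 96 120 125 127 127 125 122 125 126 128 109  37 -52]
 [ 77 105 121 122 125 127 123 126 128 130 109  45 -38]
 [ 43  67 102 121 124 127 124 120 128 129 114  53 -32]
 [  8  37  82 110 118 110 108 116 124 129 113  55 -30]
 [ -5  27  76 101  97  82  89 108 127 127 116  60 -26]
 [  0  20  62  89  91  85  93 114 124 130 115  66 -14]
 [  2  15  56  92  99 100 107 120 125 128 124  77  -2]
 [ -3  16  52  95 115 116 116 125 128 126 125  91  13]
 [ -1  14  59 100 120 126 126 126 130 128 130 101  18]
 [  2  36  73 106 122 131 127 128 127 133 131 102  24]
 [  8  38  78 113 128 127 128 125 126 132 131 104  33]]
```

```bash
python3 - <<'E'
from m import *
T=pickle.load(open("top2.pkl","rb"));S=pickle.load(open("side2.pkl","rb"))
nb=lambda a:-(a[...,0]-a[...,2])
a=wc(S,(244,187,8,6),nb,.2);b=wc(T,(251,235,5,5),nb,.3);f=wc(S,(231,158,5,4),nb,.3)
for z in(56,54.5,53):print(z,onz(S,a,z).round(1),onz(T,b,z).round(1),onz(S,f,z).round(1))
print(a,b,f,tri(T,b,S,a), "pin px at z40 side",proj(S,[[488.8,89.5,z] for z in (40,22)]))
E
```

```text
56 [[489.9  86.3  56. ]] [[489.3  93.2  56. ]] [[476.1 227.8  56. ]]
54.5 [[490.1  87.8  54.5]] [[489.3  93.3  54.5]] [[476.3 229.5  54.5]]
53 [[490.4  89.3  53. ]] [[489.2  93.4  53. ]] [[476.5 231.2  53. ]]
[247.49180328 189.9795082 ] [252.55214724 237.85889571] [234.49579832 159.41176471] (array([490.02139147,  93.43110045,  49.18668039]), np.float64(1.7862156909030382)) pin px at z40 side [[247.18003458 193.21856482]
 [247.48687277 197.57058809]]
```

Call:
jog_arm:
  series:
    - {"jaw":0,"dp":[0.016,0.012,0.2],"delta_rot":[0,0,0]}
    - {"jaw":0,"dp":[0,0,0],"delta_rot":[0,0,0]}
    - {"jaw":0,"dp":[0,0,0.03],"delta_rot":[0,0,0]}
    - {"jaw":0,"dp":[0,0,0.03],"delta_rot":[0,0,0]}
    - {"jaw":0,"dp":[0,0,0],"delta_rot":[0,0,0]}

```text
time_s: 8.85
position: [483.7, 159.0, 54.8]
eef_rot: [-3.142, -0.0, -3.04]
contact_force: [-0.0, 0.5, -2.3]
opening: 18.8
grip_force: 59.2
```

Call:
jog_arm:
  series:
    - {"jaw":0,"dp":[0,0,0.03],"delta_rot":[0,0,0]}
    - {"jaw":0,"dp":[0,0,0],"delta_rot":[0,0,0]}

```text
time_s: 9.1
position: [483.7, 159.0, 53.6]
eef_rot: [-3.142, -0.0, -3.04]
contact_force: [-0.1, -0.1, -2.4]
opening: 19.1
grip_force: 59.2
```

Call:
jog_arm:
  series:
    - {"jaw":0,"dp":[0,0,0.025],"delta_rot":[0,0,0]}
    - {"jaw":0,"dp":[0,0,0],"delta_rot":[0,0,0]}

```text
time_s: 9.35
position: [483.7, 159.0, 52.6]
eef_rot: [3.142, -0.0, -3.04]
contact_force: [0.1, -0.3, -2.5]
opening: 19.6
grip_force: 59.2
```

Call:
jog_arm:
  series:
    - {"jaw":0,"dp":[0,0,0.02],"delta_rot":[0,0,0]}
    - {"jaw":0,"dp":[0,0,0],"delta_rot":[0,0,0]}

```text
time_s: 9.6
position: [483.7, 159.0, 51.8]
eef_rot: [-3.142, -0.0, -3.04]
contact_force: [-0.2, -0.3, -3.0]
opening: 19.3
grip_force: 59.2
```

Call:
jog_arm:
  series:
    - {"jaw":0,"dp":[0,0,0.025],"delta_rot":[0,0,0]}
    - {"jaw":0,"dp":[0,0,0.02],"delta_rot":[0,0,0]}
    - {"jaw":0,"dp":[0,0,0],"delta_rot":[0,0,0]}

```text
time_s: 9.98
position: [483.7, 158.9, 50.0]
eef_rot: [-3.142, -0.0, -3.04]
contact_force: [-0.4, 0.1, -2.6]
opening: 19.0
grip_force: 59.2
```

Call:
jog_arm:
  series:
    - {"jaw":0,"dp":[0,0,0.025],"delta_rot":[0,0,0]}
    - {"jaw":0,"dp":[0,0,0.02],"delta_rot":[0,0,0]}
    - {"jaw":0,"dp":[0,0,0],"delta_rot":[0,0,0]}

```text
time_s: 10.35
position: [483.7, 159.0, 48.2]
eef_rot: [-3.142, -0.0, -3.04]
contact_force: [-0.1, -0.7, -1.4]
opening: 19.1
grip_force: 59.2
```

Call:
jog_arm:
  series:
    - {"jaw":0,"dp":[0,0,0.02],"delta_rot":[0,0,0]}
    - {"jaw":0,"dp":[0,0,0.02],"delta_rot":[0,0,0]}
    - {"jaw":0,"dp":[0,0,0],"delta_rot":[0,0,0]}

```text
time_s: 10.72
position: [483.7, 158.9, 46.6]
eef_rot: [-3.142, -0.0, -3.04]
contact_force: [-0.3, 0.9, -3.2]
opening: 19.1
grip_force: 59.2
```

Call:
jog_arm:
  series:
    - {"jaw":0,"dp":[0,0,0.02],"delta_rot":[0,0,0]}
    - {"jaw":0,"dp":[0,0,0.02],"delta_rot":[0,0,0]}
    - {"jaw":0,"dp":[0,0,0],"delta_rot":[0,0,0]}

```text
time_s: 11.1
position: [483.7, 159.0, 45.0]
eef_rot: [-3.142, -0.0, -3.04]
contact_force: [-0.4, -0.6, -2.0]
opening: 19.1
grip_force: 59.2
```

Call:
jog_arm:
  series:
    - {"jaw":0,"dp":[0,0,0.03],"delta_rot":[0,0,0]}
    - {"jaw":0,"dp":[0,0,0.03],"delta_rot":[0,0,0]}
    - {"jaw":0,"dp":[0,0,0],"delta_rot":[0,0,0]}

```text
time_s: 11.48
position: [483.7, 158.9, 42.6]
eef_rot: [-3.142, -0.0, -3.04]
contact_force: [0.1, -0.1, -1.8]
opening: 19.1
grip_force: 59.2
```

Call:
jog_arm:
  series:
    - {"jaw":0,"dp":[0,0,0.03],"delta_rot":[0,0,0]}
    - {"jaw":0,"dp":[0,0,0.03],"delta_rot":[0,0,0]}
    - {"jaw":0,"dp":[0,0,0],"delta_rot":[0,0,0]}

```text
time_s: 11.85
position: [483.7, 159.0, 40.2]
eef_rot: [-3.142, -0.0, -3.04]
contact_force: [-0.1, -0.2, -3.2]
opening: 19.3
grip_force: 59.2
```

Call:
jog_arm:
  series:
    - {"jaw":0,"dp":[0,0,0.02],"delta_rot":[0,0,0]}
    - {"jaw":0,"dp":[0,0,0],"delta_rot":[0,0,0]}

```text
time_s: 12.1
position: [483.7, 159.0, 39.5]
eef_rot: [3.142, -0.0, -3.04]
contact_force: [0.4, -0.2, -2.6]
opening: 19.1
grip_force: 59.2
```

Call:
jog_arm:
  series:
    - {"jaw":0,"dp":[0,0,0.02],"delta_rot":[0,0,0]}
    - {"jaw":0,"dp":[0,0,0],"delta_rot":[0,0,0]}

```text
time_s: 12.35
position: [483.7, 159.0, 38.7]
eef_rot: [-3.142, -0.0, -3.04]
contact_force: [-0.8, 0.3, -3.1]
opening: 19.2
grip_force: 59.2
```

Call:
jog_arm:
  series:
    - {"jaw":0,"dp":[0,0,0.015],"delta_rot":[0,0,0]}
    - {"jaw":0,"dp":[0,0,0],"delta_rot":[0,0,0]}

```text
time_s: 12.6
position: [483.7, 158.9, 38.1]
eef_rot: [-3.142, -0.0, -3.04]
contact_force: [-0.9, 0.3, -2.3]
opening: 19.1
grip_force: 59.2
```

Call:
jog_arm:
  series:
    - {"jaw":0,"dp":[0,0,0.01],"delta_rot":[0,0,0]}
    - {"jaw":0,"dp":[0,0,0],"delta_rot":[0,0,0]}

```text
time_s: 12.85
position: [483.7, 159.0, 37.7]
eef_rot: [-3.142, -0.0, -3.04]
contact_force: [-1.1, -0.2, -3.4]
opening: 19.1
grip_force: 59.2
```

Call:
jog_arm:
  series:
    - {"jaw":0,"dp":[0,0,0.015],"delta_rot":[0,0,0]}
    - {"jaw":0,"dp":[0,0,0],"delta_rot":[0,0,0]}

```text
time_s: 13.1
position: [483.7, 158.9, 37.0]
eef_rot: [-3.142, -0.0, -3.04]
contact_force: [-0.0, 0.5, -2.4]
opening: 19.2
grip_force: 59.2
```

Call:
jog_arm:
  series:
    - {"jaw":0,"dp":[0,0,0.01],"delta_rot":[0,0,0]}
    - {"jaw":0,"dp":[0,0,0],"delta_rot":[0,0,0]}

```text
time_s: 13.35
position: [483.7, 159.0, 36.7]
eef_rot: [-3.142, -0.0, -3.04]
contact_force: [0.2, 0.0, -1.8]
opening: 19.5
grip_force: 59.2
```

```bash
python3 - <<'E'
from station import *
from m import *
x=sense(); print({k:x[k] for k in("position","eef_rot","contact_force","ft_torque")})
S=snapshot("side"); pickle.dump(S,open("side3.pkl","wb"))
cv2.imwrite("pics/s3.png",cv2.resize(S["img"][140:230,190:310,::-1],None,fx=6,fy=6,interpolation=cv2.INTER_CUBIC))
E
```

```text
{'position': array([483.70126492, 158.95635604,  36.67608798]), 'eef_rot': array([-3.14158539e+00, -1.80909806e-05, -3.03977332e+00]), 'contact_force': array([ 0.21774061,  0.04751712, -1.83890492]), 'ft_torque': array([-0.01981078,  0.00419566,  0.02682831])}
```

View pics/s3.png

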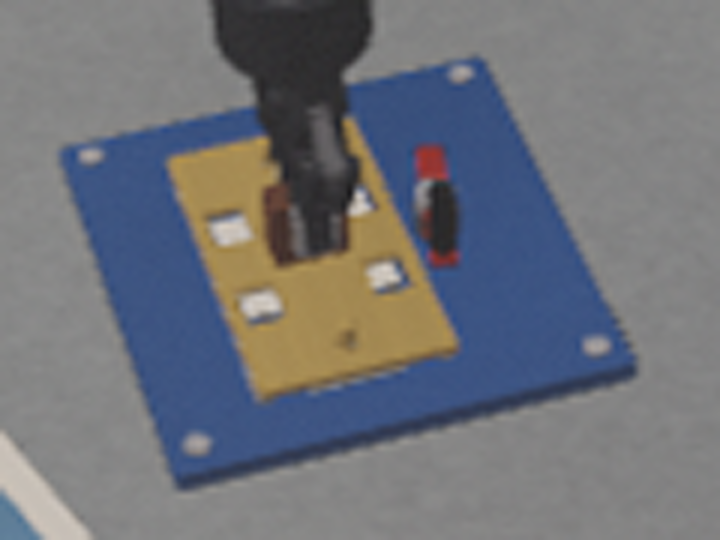

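The template is down on the jig with the near pin poking through its hole at crop (347,338). I'll keep going until it touches the pads.

Call:
jog_arm:
  series:
    - {"jaw":0,"dp":[0,0,0.01],"delta_rot":[0,0,0]}
    - {"jaw":0,"dp":[0,0,0],"delta_rot":[0,0,0]}

```text
time_s: 13.65
position: [483.7, 159.0, 36.4]
eef_rot: [3.142, 0.0, -3.04]
contact_force: [-2.7, 0.1, 2.5]
opening: 18.8
grip_force: 60.1
```

Call:
jog_arm:
  series:
    - {"jaw":0,"dp":[0,0,0.01],"delta_rot":[0,0,0]}
    - {"jaw":0,"dp":[0,0,0],"delta_rot":[0,0,0]}

```text
time_s: 13.9
position: [483.7, 159.0, 36.4]
eef_rot: [3.142, 0.0, -3.04]
contact_force: [-3.5, -0.9, 13.5]
opening: 19.0
grip_force: 61.7
```

Call:
jog_arm:
  series:
    - {"jaw":0,"dp":[0,0,0.01],"delta_rot":[0,0,0]}
    - {"jaw":0,"dp":[0,0,0],"delta_rot":[0,0,0]}

```text
time_s: 14.15
position: [483.7, 159.0, 36.3]
eef_rot: [3.142, 0.0, -3.04]
contact_force: [-5.8, -0.7, 22.9]
opening: 19.5
grip_force: 63.1
```

Call:
jog_arm:
  series:
    - {"jaw":0,"dp":[0,0,-0.02],"delta_rot":[0,0,0]}
    - {"jaw":0.65,"dp":[0,0,0],"delta_rot":[0,0,0]}
    - {"jaw":0.65,"dp":[0,0,0],"delta_rot":[0,0,0]}
    - {"jaw":0.65,"dp":[0,0,0],"delta_rot":[0,0,0]}
    - {"jaw":0.65,"dp":[0,0,0],"delta_rot":[0,0,0]}

```text
time_s: 14.78
position: [483.7, 159.0, 36.2]
eef_rot: [3.142, -0.0, -3.04]
contact_force: [-0.4, -0.5, -0.1]
opening: 55.0
grip_force: 0.0
```

Call:
jog_arm:
  series:
    - {"jaw":0.65,"dp":[0,0,-0.3],"delta_rot":[0,0,0]}
    - {"jaw":0.65,"dp":[0,0,-1],"delta_rot":[0,0,0]}
    - {"jaw":0.65,"dp":[0,0,-1],"delta_rot":[0,0,0]}
    - {"jaw":0.65,"dp":[0,0,-0.3],"delta_rot":[0,0,0]}
    - {"jaw":0.65,"dp":[0,0,0],"delta_rot":[0,0,0]}

```text
time_s: 15.4
position: [484.2, 159.1, 141.2]
eef_rot: [3.141, 0.002, -3.04]
contact_force: [-0.2, 1.6, -0.5]
opening: 55.7
grip_force: 0.0
```

Call:
jog_arm:
  series:
    - {"jaw":0.35,"dp":[0,0,0],"delta_rot":[0,0,1]}
    - {"jaw":0.35,"dp":[0,0,0],"delta_rot":[0,0,1]}
    - {"jaw":0.35,"dp":[0,0,0],"delta_rot":[0,0,1]}
    - {"jaw":0.35,"dp":[0,0,0],"delta_rot":[0,0,1]}
    - {"jaw":0.35,"dp":[0,0,0],"delta_rot":[0,0,1]}

```text
time_s: 16.02
position: [482.9, 158.7, 138.9]
eef_rot: [-3.14, -0.001, 2.365]
contact_force: [-0.1, -1.1, 0.5]
opening: 29.8
grip_force: 0.0
```

Call:
jog_arm:
  series:
    - {"jaw":0.35,"dp":[0,0,0],"delta_rot":[0,0,1]}
    - {"jaw":0.35,"dp":[0,0,0],"delta_rot":[0,0,1]}
    - {"jaw":0.35,"dp":[0,0,0],"delta_rot":[0,0,1]}
    - {"jaw":0.35,"dp":[0,0,0],"delta_rot":[0,0,1]}
    - {"jaw":0.35,"dp":[0,0,0],"delta_rot":[0,0,1]}

```text
time_s: 16.65
position: [482.9, 158.7, 138.9]
eef_rot: [-3.139, 0.001, 1.492]
contact_force: [0.7, -0.1, 0.7]
opening: 29.9
grip_force: 0.0
```

```bash
python3 - <<'E'
from station import *
from m import *
x=sense(); print({k:x[k] for k in("time_s","position","eef_rot","contact_force","opening","q")})
S=snapshot("side"); pickle.dump(S,open("side3.pkl","wb"));T=snapshot("top")
cv2.imwrite("pics/s4.png",cv2.resize(S["img"][140:230,190:310,::-1],None,fx=6,fy=6,interpolation=cv2.INTER_CUBIC))
E
```

```text
{'time_s': 16.65, 'position': array([482.85418037, 158.73470991, 138.88360065]), 'eef_rot': array([-3.13934777e+00,  7.83937833e-04,  1.49229873e+00]), 'contact_force': array([ 0.74235051, -0.06633686,  0.65911261]), 'opening': 29.938127469342113, 'q': array([2.57963709e-01, 4.09517285e-01, 2.00718328e+00, 1.75406073e-06,
       7.27269919e-01, 3.36460870e-01])}
```

View pics/s4.png

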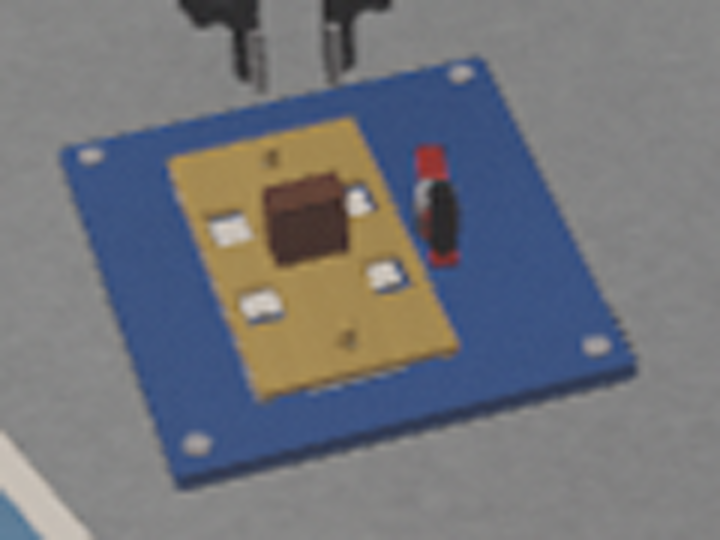

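The template lies on both pins, with holes and pins at crop (271,158) and (347,338). The latch is still open with its peg at (443,210). I'll straddle the peg.

Call:
jog_arm:
  series:
    - {"jaw":0.35,"dp":[-0.25,0.8,0],"delta_rot":[0,0,0]}
    - {"jaw":0.35,"dp":[-0.24,0.82,0],"delta_rot":[0,0,0]}
    - {"jaw":0.35,"dp":[0,0,0.6],"delta_rot":[0,0,0]}
    - {"jaw":0.35,"dp":[0,0,0.6],"delta_rot":[0,0,0]}
    - {"jaw":0.35,"dp":[0,0,0],"delta_rot":[0,0,0]}

```text
time_s: 17.38
position: [545.2, 134.3, 90.2]
eef_rot: [-3.137, 0.001, 1.502]
contact_force: [0.5, 0.2, -0.5]
opening: 30.1
grip_force: 0.0
```

Call:
jog_arm:
  series:
    - {"jaw":0.35,"dp":[0,0,0],"delta_rot":[0,0,0]}
    - {"jaw":0.35,"dp":[0,0,0.15],"delta_rot":[0,0,0]}
    - {"jaw":0.35,"dp":[0,0,0.15],"delta_rot":[0,0,0]}
    - {"jaw":0.35,"dp":[0,0,0],"delta_rot":[0,0,0]}

```text
time_s: 17.88
position: [546.7, 134.7, 80.0]
eef_rot: [-3.141, 0.0, 1.498]
contact_force: [-0.2, -0.2, 0.2]
opening: 29.5
grip_force: 0.0
```

Call:
jog_arm:
  series:
    - {"jaw":0.35,"dp":[0,0,0.4],"delta_rot":[0,0,0]}
    - {"jaw":0.35,"dp":[0,0,0.4],"delta_rot":[0,0,0]}
    - {"jaw":0.35,"dp":[0,0,0],"delta_rot":[0,0,0]}
    - {"jaw":0.22,"dp":[0,0,0],"delta_rot":[0,0,0]}
    - {"jaw":0.22,"dp":[0,0,0],"delta_rot":[0,0,0]}

```text
time_s: 18.5
position: [547.2, 134.8, 48.6]
eef_rot: [3.141, -0.0, 1.498]
contact_force: [1.0, -0.8, 0.5]
opening: 18.8
grip_force: 0.0
```

```bash
python3 - <<'E'
from station import *
from m import *
x=sense(); print({k:x[k] for k in("time_s","position","eef_rot","contact_force","opening","grip_force")})
S=snapshot("side")
cv2.imwrite("pics/s5.png",cv2.resize(S["img"][130:220,200:320,::-1],None,fx=6,fy=6,interpolation=cv2.INTER_CUBIC))
E
```

```text
{'time_s': 18.5, 'position': array([547.21431428, 134.78060212,  48.64420117]), 'eef_rot': array([ 3.14102807e+00, -1.73417296e-04,  1.49806920e+00]), 'contact_force': array([ 0.95486052, -0.80451756,  0.54205717]), 'opening': 18.781430925923882, 'grip_force': 0.0}
```

View pics/s5.png

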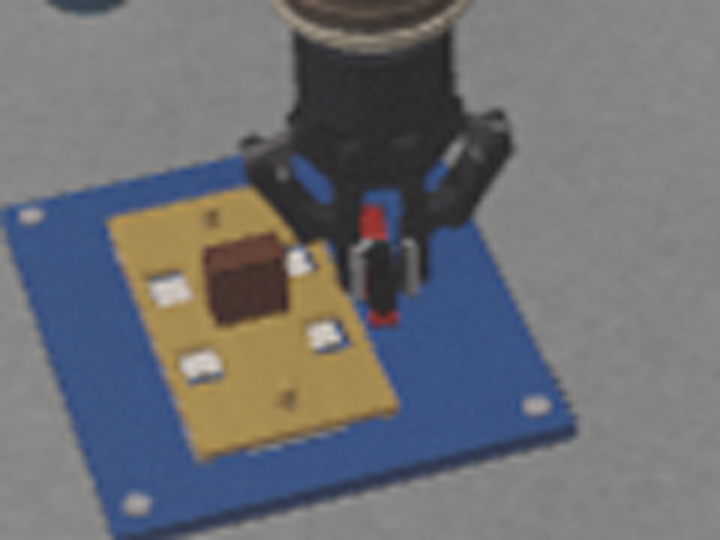

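The peg, at crop (380,275), is between the two fingers. I'll swing it along the arc.

Call:
jog_arm:
  series:
    - {"jaw":0.22,"dp":[0.009,0.13,0],"delta_rot":[0,0,-0.8]}
    - {"jaw":0.22,"dp":[0.009,0.13,0],"delta_rot":[0,0,-0.8]}
    - {"jaw":0.22,"dp":[0.009,0.13,0],"delta_rot":[0,0,-0.8]}
    - {"jaw":0.22,"dp":[0.009,0.13,0],"delta_rot":[0,0,-0.8]}
    - {"jaw":0.22,"dp":[0,0,0],"delta_rot":[0,0,0]}

```text
time_s: 19.18
position: [567.4, 139.0, 48.6]
eef_rot: [3.141, 0.0, 2.056]
contact_force: [-0.1, -0.1, 0.2]
opening: 18.7
grip_force: 0.0
```

Call:
jog_arm:
  series:
    - {"jaw":0.22,"dp":[0.009,0.13,0],"delta_rot":[0,0,-0.8]}
    - {"jaw":0.22,"dp":[0.009,0.13,0],"delta_rot":[0,0,-0.8]}
    - {"jaw":0.22,"dp":[0.009,0.13,0],"delta_rot":[0,0,-0.8]}
    - {"jaw":0.22,"dp":[0.009,0.13,0],"delta_rot":[0,0,-0.8]}
    - {"jaw":0.22,"dp":[0,0,0],"delta_rot":[0,0,0]}

```text
time_s: 19.8
position: [582.1, 153.3, 48.5]
eef_rot: [3.141, 0.0, 2.612]
contact_force: [0.5, -0.2, 0.3]
opening: 18.6
grip_force: 0.0
```

Call:
jog_arm:
  series:
    - {"jaw":0.22,"dp":[0.009,0.13,0],"delta_rot":[0,0,-0.8]}
    - {"jaw":0.22,"dp":[0.009,0.13,0],"delta_rot":[0,0,-0.8]}
    - {"jaw":0.22,"dp":[0.009,0.13,0],"delta_rot":[0,0,-0.8]}
    - {"jaw":0.22,"dp":[0.005,0.1,0],"delta_rot":[0,0,-0.6]}
    - {"jaw":0.22,"dp":[0,0,0],"delta_rot":[0,0,0]}

```text
time_s: 20.42
position: [586.9, 172.0, 48.4]
eef_rot: [3.141, 0.0, 3.134]
contact_force: [0.1, 0.0, -0.0]
opening: 19.0
grip_force: 0.0
```

Call:
jog_arm:
  series:
    - {"jaw":0.22,"dp":[0.002,0.05,0],"delta_rot":[0,0,-0.3]}
    - {"jaw":0.22,"dp":[0.002,0.05,0],"delta_rot":[0,0,-0.3]}
    - {"jaw":0.22,"dp":[0,0,0],"delta_rot":[0,0,0]}

```text
time_s: 20.8
position: [586.7, 175.8, 48.4]
eef_rot: [3.142, 0.0, -3.045]
contact_force: [-0.2, -0.5, -0.5]
opening: 18.5
grip_force: 0.0
```

Call:
jog_arm:
  series:
    - {"jaw":0.22,"dp":[0,0.025,0],"delta_rot":[0,0,0]}
    - {"jaw":0.22,"dp":[0,0,0],"delta_rot":[0,0,0]}

```text
time_s: 21.05
position: [586.7, 176.9, 48.4]
eef_rot: [3.142, 0.0, -3.042]
contact_force: [1.1, -0.7, -0.2]
opening: 18.7
grip_force: 0.7
```

Call:
jog_arm:
  series:
    - {"jaw":0.22,"dp":[0,0.025,0],"delta_rot":[0,0,0]}
    - {"jaw":0.22,"dp":[0,0,0],"delta_rot":[0,0,0]}

```text
time_s: 21.3
position: [586.6, 178.0, 48.3]
eef_rot: [-3.142, 0.0, -3.04]
contact_force: [1.4, -0.3, 0.8]
opening: 18.5
grip_force: 0.6
```

Call:
jog_arm:
  series:
    - {"jaw":0.22,"dp":[0,0.02,0],"delta_rot":[0,0,0]}
    - {"jaw":0.22,"dp":[0,0,0],"delta_rot":[0,0,0]}

```text
time_s: 21.55
position: [586.5, 178.8, 48.3]
eef_rot: [3.142, -0.0, -3.04]
contact_force: [1.6, -1.3, 0.3]
opening: 18.8
grip_force: 0.5
```

Call:
jog_arm:
  series:
    - {"jaw":0.22,"dp":[0,0.02,0],"delta_rot":[0,0,0]}
    - {"jaw":0.22,"dp":[0,0,0],"delta_rot":[0,0,0]}

```text
time_s: 21.8
position: [586.4, 179.4, 48.3]
eef_rot: [-3.141, -0.0, -3.04]
contact_force: [1.5, -3.8, 0.6]
opening: 18.8
grip_force: 1.8
```

Call:
jog_arm:
  series:
    - {"jaw":0.22,"dp":[0,0.02,0],"delta_rot":[0,0,0]}
    - {"jaw":0.22,"dp":[0,0,0],"delta_rot":[0,0,0]}

```text
time_s: 22.05
position: [586.4, 179.7, 48.3]
eef_rot: [-3.141, -0.0, -3.04]
contact_force: [3.0, -10.0, 0.9]
opening: 19.1
grip_force: 4.8
```

Call:
jog_arm:
  series:
    - {"jaw":0.22,"dp":[0,0.02,0],"delta_rot":[0,0,0]}
    - {"jaw":0.22,"dp":[0,0,0],"delta_rot":[0,0,0]}

```text
time_s: 22.3
position: [586.4, 179.9, 48.3]
eef_rot: [-3.14, -0.0, -3.04]
contact_force: [3.6, -15.5, 1.2]
opening: 18.8
grip_force: 7.8
```

Call:
jog_arm:
  series:
    - {"jaw":0.35,"dp":[0,-0.06,0],"delta_rot":[0,0,0]}
    - {"jaw":0.35,"dp":[0,0,0],"delta_rot":[0,0,0]}
    - {"jaw":0.35,"dp":[0,0,0],"delta_rot":[0,0,0]}
    - {"jaw":0.35,"dp":[0,0,-0.5],"delta_rot":[0,0,0]}
    - {"jaw":0.35,"dp":[0,0,-1],"delta_rot":[0,0,0]}

```text
time_s: 22.92
position: [585.2, 178.6, 107.6]
eef_rot: [-3.141, -0.003, -3.04]
contact_force: [0.0, 0.3, 0.1]
opening: 29.2
grip_force: 0.0
```

Call:
jog_arm:
  series:
    - {"jaw":0.35,"dp":[0,0,-1],"delta_rot":[0,0,0]}
    - {"jaw":0.35,"dp":[0,1,-1],"delta_rot":[0,0,0]}
    - {"jaw":0.35,"dp":[0,1,0],"delta_rot":[0,0,0]}
    - {"jaw":0.35,"dp":[0,0,0],"delta_rot":[0,0,0]}
    - {"jaw":0.35,"dp":[0,0,0],"delta_rot":[0,0,0]}

```text
time_s: 23.55
position: [578.0, 258.2, 188.0]
eef_rot: [-3.141, -0.001, -3.039]
contact_force: [-0.1, -0.1, 0.3]
opening: 29.7
grip_force: 0.0
```

```bash
python3 - <<'E'
from station import *
from m import *
x=sense(); print({k:x[k] for k in("time_s","position","contact_force","opening")})
S=snapshot("side")
cv2.imwrite("pics/s6.png",cv2.resize(S["img"][140:230,190:310,::-1],None,fx=6,fy=6,interpolation=cv2.INTER_CUBIC))
E
```

```text
{'time_s': 23.55, 'position': array([577.95436423, 258.23724692, 187.99192261]), 'contact_force': array([-0.06806984, -0.12646637,  0.26408055]), 'opening': 29.702957242584183}
```

View pics/s6.png

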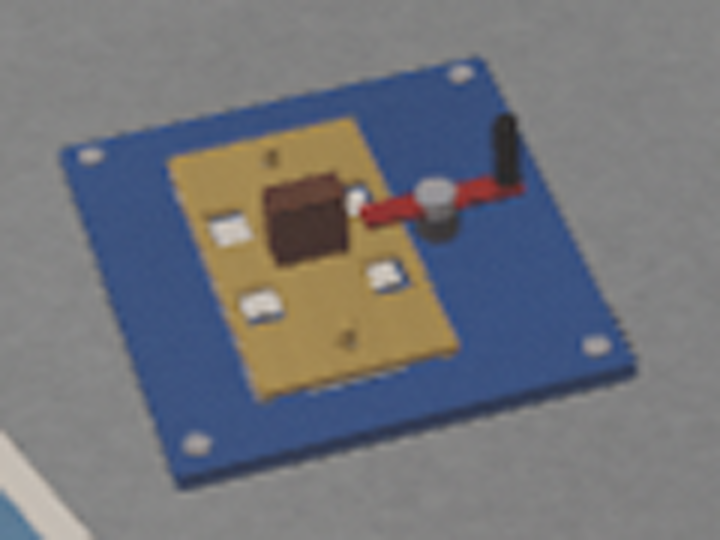

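The latch tongue lies over the template's edge at crop (370,212), perpendicular to it, and the template is still flat on both pins. I'm handing in.

```bash
python3 -c "
from station import hand_in
print(hand_in())"
```

```text
the job is handed in; nothing more can be done
None
```

The template is home on both pins, the latch is swung to its stop over the template's edge, everything is released, and the job is handed in at about 24 s; the hand-in returned no verdict.

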